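# Loosen the engraving vise's locking collar by two turns

### The job

Loosen the knurled locking collar of the engraving vise (the large brass one) by rolling a fingertip across its rim, stroke after stroke, anticlockwise as seen from above, counting the turns: fully tight was with its black mark over the vise's pointer, it now stands just past that, and it should end two full turns from tight, with the mark over the pointer for the second time. Leave the brass blank lying in the vise's jaws, do not turn the small collar of the other clamp, and push or pick up nothing else on the bench.

Things in the scene. Friction and masses are not known exactly. Their poses are not given: they have to be found in the camera images.
- collar_center (a point): centre of the vise's knurled brass locking collar, on its upright axis half-way up, 56 mm above the table. The collar is a disc 100 mm across over its ridges (36 upright ridges, 2 mm proud, 4.5 mm wide) and 22 mm tall, its underside 45 mm and its top 67 mm above the table
- vise: the vise, fixed to the bench at the left or the right; origin on the collar's axis at table height, x towards its pointer. Below the collar its steel base is 80 mm across down to 26 mm height, then flares to 120 mm across. Above the collar a steel head 60 mm across with two low jaws, 79 mm high, does not turn
- pointer_tip (a point): tip of the fixed steel pointer, a bar with a pointed end that sticks out level from the vise's base, 80 mm from the collar's axis and 19 mm above the table; seen from above it shows beyond the collar's rim. It faces roughly away from the robot
- collar (a joint): turn of the collar in rad, counted from fully tight (0), growing anticlockwise from above (loosening). At 0 its mark stands over the pointer; it does so again at 6.28 (one full turn) and 12.57 (two full turns). It turns on to 20 against a drag of 0.06 N m (1.2 N at the rim), never rises, stays where left. It starts between 0.5 and 1.6
- collar_mark (a point): outer end of the collar's mark, a black bar 9 mm wide and 16 mm long, radial, inlaid in the collar's top face near the rim; this point is 46 mm from the axis and turns with the collar
- blank_center (a point): centre of a brass ring blank, 42 mm across, 10 mm tall, that lies loose on the vise's head between its jaws, its top 83 mm above the table
- clamp_center (a point): centre of the small knurled brass collar (44 mm across, 16 mm tall, 53 mm top height, steel stub up to 59 mm) on the other, smaller clamp, a fixed steel block 75 x 55 mm; to be left alone
- small_collar (a joint): turn of that small collar in rad; 0 at the start
- driver_mid (a point): bystander: screwdriver, 150 mm long, lying; this is its middle
- scissors_mid (a point): bystander: orange-handled scissors, 200 mm long, 11 mm high, lying; its pivot screw
- jar_mid (a point): bystander: amber glass jar with a steel lid, 56 mm across, 65 mm high, standing; its middle
- tray_mid (a point): bystander: white open plastic tray, 110 x 150 x 35 mm; its middle
- pitch_mid (a point): bystander: dark brown block of setter's pitch, 85 x 95 x 70 mm; its middle
- spare_mid (a point): bystander: spare plain brass ring, 52 mm across, 14 mm high, lying flat; its middle
- handpiece_mid (a point): bystander: steel engraving handpiece, 140 mm long, 20 mm thick, lying; its middle
There are look-alikes about, which are no part of the job. Leave any purple look-alike of the vise alone.

How it is judged:
On the way, in this order (a step that is already met when the one before it is completed fails the run):
1. a finger bears on the collar's rim before the first half turn (contact force between the fingers and collar above 0.3 N and value of joint collar below 3.14 rad).
2. the collar has been loosened by one full turn from tight (value of joint collar above 6.28 rad).
At the end, for the whole second after the job is handed in: The collar rests two full turns (12.57 rad, within 0.35 rad or 20 degrees) from tight, its mark over the pointer for the second time, and the blank lies where it lay (within 12 mm) (value of joint collar between 12.22 and 12.92 rad and velocity of joint collar between -0.05 and 0.05 rad/s and distance of blank_center from where it was at the start of the episode below 0.012 m); the robot touches nothing.
It fails at once if the blank is lifted or knocked out of its place in the jaws (over 12 mm) (distance of blank_center from where it was at the start of the episode above 0.012 m).
It fails at once if the small collar of the other clamp is turned (over 0.3 rad) (value of joint small_collar above 0.3 rad or value of joint small_collar below -0.3 rad).
It fails at once if a bystander is picked up or pushed away (over 25 mm) (distance of any of driver_mid, scissors_mid, jar_mid, tray_mid, pitch_mid, spare_mid, handpiece_mid from where it was at the start of the episode above 0.025 m).
It also fails if it takes over 72 s, if anything falls off the work surface, if the arm or the gripper's body presses on something with over 40 N, if the wrist force passes 120 N, or if a joint passes its speed limit or range.

### The arm

A 6-joint arm with a two-finger parallel gripper is mounted at the origin on the work surface. World frame = base frame: x ahead of the robot, y to its left, z up, the work surface at z = 0. Lengths are in m, angles in rad, forces in N, time in s.
With the tool pointing down it reaches from about 0.3 to 0.875 m from the base axis. Payload 6.4 kg.
Tool frame: the origin (TCP) lies between the finger pads; the fingertips stand 11 mm ahead of it and the grasp point (between the pads) lies 8 mm behind it (ctrl.tcp_to_tips is the y of the fingertips in the tool frame, in m); y points along the fingers, x is the direction in which the jaws open and shut, and the axes are right-handed (so a half turn about y gives the same grasp; the last joint's range is limited). The gripper opens to 85 mm and grips with 20 to 120 N. Pads are 22 mm wide; open, the fingers measure 114 mm over their backs; the gripper's body (76 mm by 85 mm) begins 54 mm behind the grasp point. The pads swing forward as they close: fully open they stand 13 mm farther back than shut.
Start: joints at [1.05, 0.181, 1.607, -0, 1.354, -0.206], TCP at [0.178, 0.547, 0.242] pointing down, gripper open.
Joint ranges: [-2.99, 2.99], [-0.89, 2.07], [0.3, 2.58], [-1.14, 4.28], [0, 2.63], [-3.12, 3.12]. Speed limits (rad/s): [2.57, 2.57, 3.01, 3.14, 3.14, 3.14].

### API

Orientations are given as a unit quaternion [w, x, y, z].
In Python, from bench import ctrl gives the robot as it stands.
- The arm moves only by the tool apply_moves, never from a script. Its argument "plan" is text: rows parted by semicolons, each of 7 numbers parted by spaces: the shift along the tool's x, y, z each as a share of 0.05 m, from -1 to 1, then the turn, a rotation vector about the tool's x, y, z each as a share of 0.12 rad, from -1 to 1, then the opening, from 0 (shut) to 1 (fully open). In form: dx dy dz wx wy wz claw; .... A call has exactly 5 rows; each row shifts and turns the commanded pose from where the row before left it, along the tool's axes as they then stand; what a row does not reach is not made up. A row lasts 1/10 s, in which the tool goes at most 50 mm and 8.59 degrees, less where a joint would pass 70% of its speed; a pose out of reach is approached as far as the arm can. A call with a number of a shift or a turn outside -1 to 1 is refused whole. A call with a gripper value outside its range is refused whole. The fingers move at their own pace and stop on an object; the grip force is fixed at half the most. Time passes only in rows, so rows that do not move let the fingers close, or fill a call up. It gives the time, the measured TCP pose, the force and the opening at its end, in the units of the state.
- ctrl.get_obs(): the state, without advancing time (a new reading comes with each control period).
- ctrl.camera(name): name is "scene" or "top"; returns the picture (480x640x3 uint8, red, green, blue); there is no depth.
- ctrl.get_calibration(name): a dict with "intrinsics" (3x3 intrinsics, pixels), "R" (3x3) and "t" (3): a world point X has camera coordinates R X + t. Camera axes: x right, y down, z forward; pixel columns grow to the right and rows downward; lengths in m; the calibration is good to about 2 mm. A picture is of the moment at which its call begins. get_calibration takes no time and is no camera call.
- ctrl.hand_in(): hands the job in, once; it reports no verdict.
Trained networks look in the newest picture that a camera, given by its name, has taken for a name from the list of things; names that differ only in an ending like _2 or _b are one class to them, and where a whole thing is asked for, a point or a joint stands for the part that bears it (a point fixed in the world has none). Each returns a list of dicts, best first, with "score" (0 to 1); they miss things now and then, are a little off and sometimes report something else, mostly with a low value. They report only what shows in the picture. A call takes as long as a camera call. They do not tell look-alikes from the thing itself.
- ctrl.recognise(camera, target): "point" ([x, y, z] in m, in world coordinates, good to about 4 mm: the middle of the surface that is visible of it).
The state is a dict: "time_s": time; "q": joint angles; "dq": joint speeds; "joint_efforts": joint torques, N m; "eef_pos": TCP position; "eef_rot": TCP orientation; "wrist_force": force on the tool from outside, world axes, zero at the start; "torque": the same for the moment, N m; "opening": opening from 0.0 (shut) to 1.0 (fully open).
Only numpy, scipy, OpenCV 4.12 (cv2) and the standard library are available. Lean on these libraries where they do the work, as an engineer would, in place of code of your own. Each camera call takes 0.05 s, during which the arm holds its last target.

## Working session

There is one attempt and no reset: what is moved stays moved. The work goes in short steps, Python scripts to look and compute and a tool call to move; the robot and the scene stay as the last step left them, time stands still between calls to the robot, and variables do not carry over. Pictures are saved under pics/ and viewed, and the job is handed in when it is done.

Besides the shell and the picture viewer there is one more tool, called after "Request:" by a JSON object that holds its "op" and its "data", one argument or row to a line. apply_moves: Moves the arm, as the interface text tells. Shift numbers are shares of 0.05 m and turn numbers shares of 0.12 rad, none past 1 either way. Its arguments: {"type":"object","properties":{"plan":{"type":"string"}},"required":["plan"]}

```bash
ls; mkdir -p pics; python3 - <<'E'
from bench import ctrl
import cv2,numpy as np
np.set_printoptions(precision=4,suppress=True)
o=ctrl.get_obs(); print({k:np.round(v,4) for k,v in o.items()})
for n in("scene","top"):
    cv2.imwrite(f"pics/{n}0.png",ctrl.camera(n)[:,:,::-1]); c=ctrl.get_calibration(n); print(n,c)
print(ctrl.tcp_to_tips)
for n in ("scene","top"):
  for t in ("collar_center","pointer_tip","collar_mark","vise","blank_center","clamp_center"):
    print(n,t,[(np.round(d["point"],3),round(d["score"],2)) for d in ctrl.recognise(n,t)][:4])
print(ctrl.get_obs()["time_s"])
E
```

```text
pics
{'time_s': np.float64(0.0), 'q': array([ 1.0497,  0.1815,  1.608 ,  0.    ,  1.3538, -0.2063]), 'dq': array([-0.0006,  0.001 , -0.0002, -0.0002, -0.0003,  0.0008]), 'joint_efforts': array([  0.0004, -44.4882, -35.1331,  -0.0003,   0.0089,   0.    ]), 'eef_pos': array([0.1777, 0.5463, 0.2414]), 'eef_rot': array([-0.5719,  0.5724,  0.4149, -0.416 ]), 'wrist_force': array([0.0198, 0.5366, 0.2408]), 'torque': array([ 0.0485,  0.0408, -0.0185]), 'opening': np.float64(0.9994)}
scene {'intrinsics': array([[487.984 ,   0.    , 323.032 ],
       [  0.    , 487.984 , 236.4914],
       [  0.    ,   0.    ,   1.    ]]), 'R': array([[-0.6572,  0.7536, -0.0101],
       [ 0.6027,  0.5175, -0.6074],
       [-0.4525, -0.4053, -0.7943]]), 't': array([ 0.3354, -0.2604,  1.2521])}
top {'intrinsics': array([[470.0055,   0.    , 326.628 ],
       [  0.    , 470.0055, 241.7337],
       [  0.    ,   0.    ,   1.    ]]), 'R': array([[-0.0119, -0.9998, -0.0179],
       [-0.9816,  0.0151, -0.1903],
       [ 0.1905,  0.0153, -0.9816]]), 't': array([0.0177, 0.5375, 0.9253])}
0.011
scene collar_center [(arra
[... 888 characters left out ...]
 0.064]), 0.7), (array([ 0.31 , -0.285,  0.066]), 0.68), (array([ 0.317, -0.116,  0.069]), 0.59)]
top pointer_tip [(array([ 0.507, -0.15 ,  0.068]), 0.9), (array([0.355, 0.122, 0.065]), 0.83), (array([ 0.308, -0.293,  0.064]), 0.8), (array([ 0.316, -0.121,  0.065]), 0.75)]
top collar_mark [(array([0.348, 0.128, 0.062]), 0.91), (array([ 0.51 , -0.157,  0.065]), 0.85), (array([ 0.308, -0.297,  0.066]), 0.8), (array([ 0.614, -0.312,  0.067]), 0.77)]
top vise [(array([0.352, 0.123, 0.068]), 0.86), (array([ 0.317, -0.123,  0.069]), 0.7), (array([ 0.308, -0.288,  0.07 ]), 0.67), (array([ 0.509, -0.151,  0.068]), 0.58)]
top blank_center []
top clamp_center [(array([0.531, 0.097, 0.016]), 0.96)]
0.7
```

View pics/scene0.png

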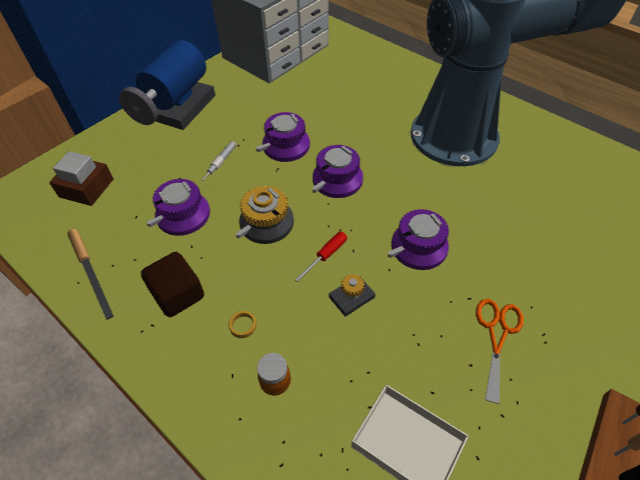

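View pics/top0.png

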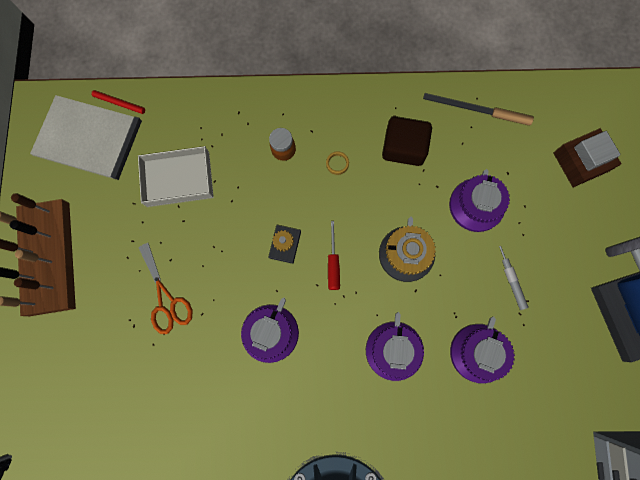

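Candidates: brass vise at top (410,250) / scene (265,205); purple look-alikes at top (480,200), (270,333), (395,350), (483,352); small brass clamp at top (284,240). By the description I choose the brass one at top (410,250). I'll check it in a close crop.

```bash
python3 - <<'E'
import cv2,numpy as np
a=cv2.imread("pics/top0.png")[205:295,365:455]; b=cv2.imread("pics/scene0.png")[165:255,220:310]
cv2.imwrite("pics/crop0.png",np.hstack([cv2.resize(i,(400,400),interpolation=cv2.INTER_CUBIC) for i in(a,b)]))
E
```

```text
(no output)
```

View pics/crop0.png

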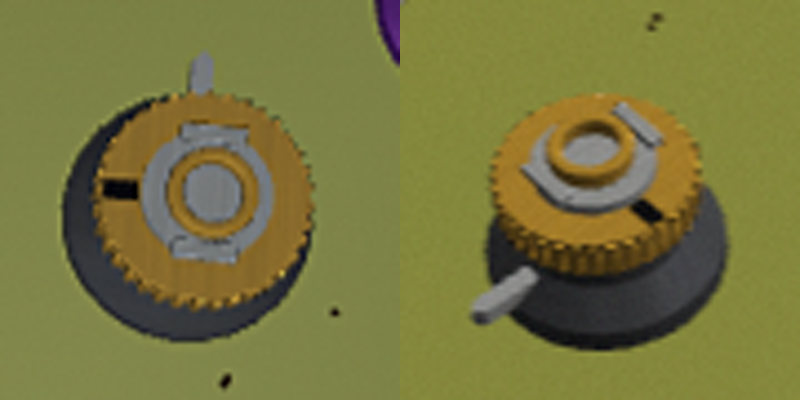

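```bash
cat > h.py <<'E'
import numpy as np,cv2
from bench import ctrl
np.set_printoptions(precision=4,suppress=True)
def P(n):
    c=ctrl.get_calibration(n); return c["intrinsics"]@np.hstack([c["R"],np.reshape(c["t"],(3,1))])
def tri(a,b):
    X=cv2.triangulatePoints(P("top"),P("scene"),np.array(a,float).reshape(2,1),np.array(b,float).reshape(2,1)); return (X[:3]/X[3]).ravel()
def onz(n,px,z):
    M=P(n); A=np.column_stack([M[:,0],M[:,1],M[:,2]*z+M[:,3]]); v=np.linalg.solve(A,[px[0],px[1],1]); return v[:2]/v[2]
def proj(n,X):
    p=P(n)@np.append(X,1); return p[:2]/p[2]
E
python3 - <<'E'
from h import *
tp,ts=(410.7,217.4),(237.1,236.6); mt,ms=(388.2,247.5),(278.3,214)
print("pointer",tri(tp,ts),onz("top",tp,.019),onz("scene",ts,.019))
print("mark",tri(mt,ms),onz("top",mt,.067),onz("scene",ms,.067))
# brass mask
for n in("top","scene"):
    im=cv2.imread(f"pics/{n}0.png"); h=cv2.cvtColor(im,cv2.COLOR_BGR2HSV)
    m=((h[...,0]>12)&(h[...,0]<24)&(h[...,1]>130)&(h[...,2]>90)).astype(np.uint8)
    c=(410,250) if n=="top" else(265,205)
    w=np.zeros_like(m); cv2.circle(w,c,35,1,-1); m&=w
    pts=cv2.findNonZero(m); hull=cv2.convexHull(pts)
    print(n,len(pts)); 
    # fit: rendered silhouette of disc hull vs mask hull
    from scipy.optimize import least_squares
    th=np.linspace(0,2*np.pi,120)
    def H(xy):
        L=[proj(n,[xy[0]+.05*np.cos(t),xy[1]+.05*np.sin(t),z]) for z in((.067,.045)if n=="scene" else (.067,.045)) for t in th]
        return cv2.convexHull(np.array(L,np.float32))
    mask0=np.zeros(m.shape,np.uint8);cv2.fillConvexPoly(mask0,hull,1)
    def r(xy):
        h=H(xy);return [cv2.pointPolygonTest(h,(float(p[0][0]),float(p[0][1])),True)-.5 for p in hull]
    s=least_squares(r,[.51,-.15],diff_step=1e-3,loss="soft_l1"); print(s.x,s.cost,len(hull))
E
```

```text
pointer [ 0.5947 -0.171   0.0159] [ 0.5949 -0.1717] [ 0.5954 -0.1676]
mark [ 0.5203 -0.1143  0.0671] [ 0.5209 -0.1151] [ 0.5199 -0.1136]
top 1213Traceback (most recent call last):
  File "<stdin>", line 22, in <module>
    return func(*args, **kwargs)
    result = trf(vector_fun.fun, vector_fun.jac, x0, f0, J0, lb, ub, ftol, xtol,
                 gtol, max_nfev, x_scale, loss_function, tr_solver,
                 tr_options.copy(), verbose, callback=callback_wrapped)
    return trf_no_bounds(
        fun, jac, x0, f0, J0, ftol, xtol, gtol, max_nfev, x_scale,
        loss_function, tr_solver, tr_options, verbose, callback=callback)
    J = jac(x)
    self._update_jac()
    ~~~~~~~~~~~~~~~~^^
    self.J = self.jac_wrapped(xp_copy(self.x), f0=self.f)
             ~~~~~~~~~~~~~~~~^^^^^^^^^^^^^^^^^^^^^^^^^^^^
    J, dct = approx_derivative(
             ~~~~~~~~~~~~~~~~~^
        self.fun,
        ^^^^^^^^^
    ...<2 lines>...
        **self.finite_diff_options,
        ^^^^^^^^^^^^^^^^^^^^^^^^^^^
    )
    ^
    J, _nfev = _dense_difference(fun_wrapped, x0, f0, h,
               ~~~~~~~
[... 221 characters left out ...]
 - f0 for f_eval in f_evals]
                                    ^^^^^^^
    f = np.atleast_1d(self.fun(x, *self.args, **self.kwargs))
                      ~~~~~~~~^^^^^^^^^^^^^^^^^^^^^^^^^^^^^^
    return np.atleast_1d(self.fun(x))
                         ~~~~~~~~^^^
    return self.f(x, *self.args, **self.kwargs)
           ~~~~~~^^^^^^^^^^^^^^^^^^^^^^^^^^^^^^
  File "<stdin>", line 21, in r
  File "<stdin>", line 17, in H
  File "h.py", line 11, in proj
    p=P(n)@np.append(X,1); return p[:2]/p[2]
      ~^^^
  File "h.py", line 5, in P
    c=ctrl.get_calibration(n); return c["intrinsics"]@np.hstack([c["R"],np.reshape(c["t"],(3,1))])
ValueError: time passes only in moves, steps and waits
```

```bash
python3 - <<'E'
s=open("h.py").read()
s=s.replace("def P(n):\n","_C={}\ndef P(n):\n    if n not in _C: _C[n]=_P(n)\n    return _C[n]\ndef _P(n):\n")
open("h.py","w").write(s)
E
cat > fit.py <<'E'
from h import *
from scipy.optimize import least_squares
import sys
th=np.linspace(0,2*np.pi,120)
def fit(n,f,x0=(.51,-.15)):
    im=cv2.imread(f); h=cv2.cvtColor(im,cv2.COLOR_BGR2HSV)
    m=((h[...,0]>12)&(h[...,0]<24)&(h[...,1]>130)&(h[...,2]>90)).astype(np.uint8)
    c=(410,250) if n=="top" else(265,205)
    w=np.zeros_like(m); cv2.circle(w,c,35,1,-1); m&=w
    hull=cv2.convexHull(cv2.findNonZero(m))
    def H(xy):
        return cv2.convexHull(np.array([proj(n,[xy[0]+.0498*np.cos(t),xy[1]+.0498*np.sin(t),z]) for z in(.067,.045) for t in th],np.float32))
    def r(xy):
        h=H(xy);return [cv2.pointPolygonTest(h,(float(p[0][0]),float(p[0][1])),True)-.5 for p in hull]
    s=least_squares(r,x0,diff_step=1e-3,loss="soft_l1"); return s.x,s.cost,len(hull)
E
python3 - <<'E'
from fit import *
for n in("top","scene"): print(fit(n,f"pics/{n}0.png"))
E
```

```text
(array([ 0.5175, -0.1608]), np.float64(0.6607563583358367), 27)
(array([ 0.5168, -0.1609]), np.float64(5.406295925653092), 25)
```

```bash
python3 - <<'E'
from h import *
from scipy.spatial.transform import Rotation as Ro
o=ctrl.get_obs(); w,x,y,z=o["eef_rot"]; R=Ro.from_quat([x,y,z,w]).as_matrix(); print(R)
d=np.array([.517,-.161+.10,.20])-o["eef_pos"]; print(d, R.T@d/.05, R.T@d/.05/15)
print(o["time_s"],np.arctan2(R[1,0],R[0,0]))
E
```

```text
[[ 0.3096  0.0001 -0.9509]
 [ 0.9509  0.0001  0.3096]
 [ 0.0001 -1.     -0.    ]]
[ 0.339  -0.6078 -0.0423] [ -9.4592   0.8462 -10.2096] [-0.6306  0.0564 -0.6806]
0.7 1.256002920581722
```

Request:
{"op": "apply_moves", "data": {
  "plan": "0 0 0 0 -0.525 0 0; 0 0 0 0 -0.525 0 0; 0 0 0 0 -0.525 0 0; 0 0 0 0 -0.525 0 0; 0 0 0 0 -0.525 0 0"
}}

```text
time_s: 1.2
eef_pos: [0.178, 0.5468, 0.2423]
eef_rot: [-0.499, 0.499, 0.501, -0.501]
wrist_force: [0.1, 0.5, -0.4]
opening: 0.141
```

Request:
{"op": "apply_moves", "data": {
  "plan": "-0.81 0 -0.45 0 0 0 0; -0.81 0 -0.45 0 0 0 0; -0.81 0 -0.45 0 0 0 0; -0.81 0 -0.45 0 0 0 0; -0.81 0 -0.45 0 0 0 0"
}}

```text
time_s: 1.7
eef_pos: [0.2911, 0.3428, 0.2425]
eef_rot: [-0.5, 0.5, 0.5, -0.5]
wrist_force: [1.2, 0.5, -0.4]
opening: 0.002
```

Request:
{"op": "apply_moves", "data": {
  "plan": "-0.81 0 -0.45 0 0 0 0; -0.81 0 -0.45 0 0 0 0; -0.81 0 -0.45 0 0 0 0; -0.81 0 -0.45 0 0 0 0; -0.81 0 -0.45 0 0 0 0"
}}

```text
time_s: 2.2
eef_pos: [0.4038, 0.14, 0.2427]
eef_rot: [-0.5, 0.5, 0.5, -0.5]
wrist_force: [0.2, 0.3, 0.2]
opening: -0.001
```

Request:
{"op": "apply_moves", "data": {
  "plan": "-0.81 0 -0.45 0 0 0 0; -0.81 0 -0.45 0 0 0 0; -0.81 0 -0.45 0 0 0 0; -0.81 0 -0.45 0 0 0 0; -0.4 0 -0.3 0 0 0 0"
}}

```text
time_s: 2.7
eef_pos: [0.5093, -0.0436, 0.2425]
eef_rot: [-0.5, 0.501, 0.499, -0.499]
wrist_force: [0.1, -0.7, 0.4]
opening: -0.002
```

Request:
{"op": "apply_moves", "data": {
  "plan": "0 0.8 -0.04 0 0 0 0; 0 0.8 -0.04 0 0 0 0; 0 0.8 -0.04 0 0 0 0; 0 0.8 -0.04 0 0 0 0; 0 0.45 0 0 0 0 0"
}}

```text
time_s: 3.2
eef_pos: [0.5144, -0.0397, 0.0567]
eef_rot: [0.501, -0.499, -0.499, 0.501]
wrist_force: [-0.7, 0.4, -0.8]
opening: 0.003
```

```bash
cat > snap.py <<'E'
from h import *
import sys
k=sys.argv[1]
L=[]
for n,(u,v) in(("top",(410,245)),("scene",(265,205))):
    i=ctrl.camera(n)[:,:,::-1].copy(); cv2.imwrite(f"pics/{n}{k}.png",i)
    L.append(cv2.resize(i[v-50:v+50,u-50:u+50],(400,400),interpolation=cv2.INTER_CUBIC))
cv2.imwrite(f"pics/crop{k}.png",np.hstack(L)); o=ctrl.get_obs(); print(o["time_s"],o["eef_pos"],o["wrist_force"])
E
python3 snap.py 1
```

```text
3.3 [ 0.5132 -0.0393  0.0563] [-0.3851  0.7079  0.3297]
```

View pics/crop1.png

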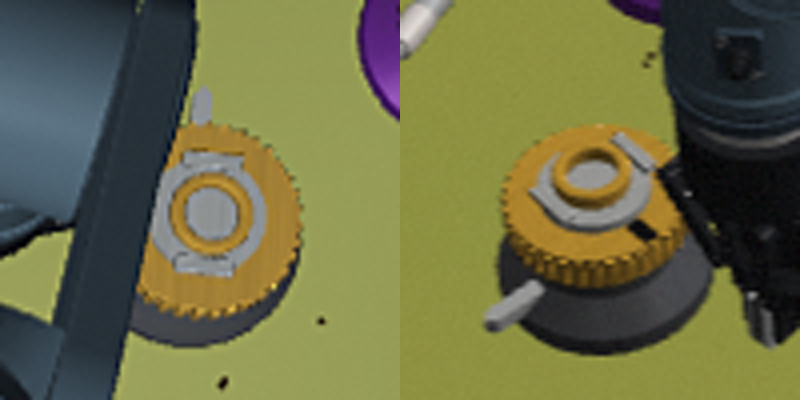

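```bash
python3 -c "
import cv2
i=cv2.imread('pics/scene1.png')[60:290,200:430];cv2.imwrite('pics/z1.png',cv2.resize(i,(590,590),interpolation=cv2.INTER_CUBIC))"
```

```text
(no output)
```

View pics/z1.png

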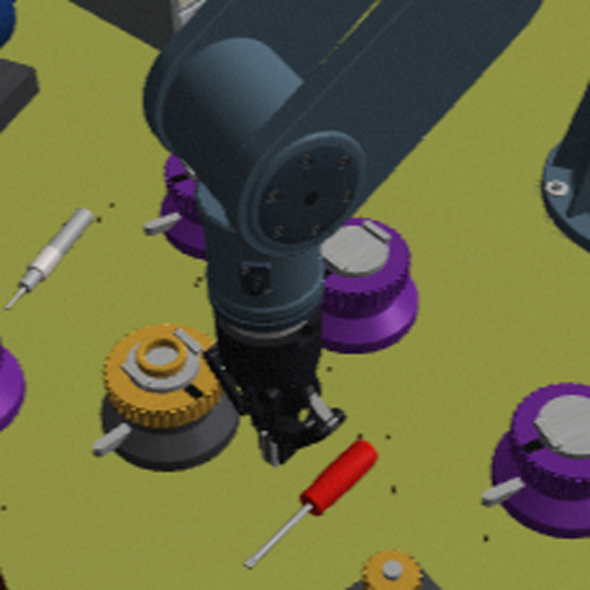

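```bash
python3 - <<'E'
from h import *
o=ctrl.get_obs(); print(o["q"])
E
```

```text
[-0.3074  0.3074  1.8788 -0.      0.9628 -1.8782]
```

Request:
{"op": "apply_moves", "data": {
  "plan": "0 -0.04 0.75 0 0 0 0; 0 0 0.7 0 0 0 0; -0.8 0 0 0 0 0 0; -0.78 0 0 0 0 0 0; 0 0 0 0 0 0 0"
}}

```text
time_s: 3.8
eef_pos: [0.4459, -0.1239, 0.0646]
eef_rot: [-0.498, 0.503, 0.499, -0.499]
wrist_force: [0.0, 1.1, -0.2]
opening: 0.001
```

Request:
{"op": "apply_moves", "data": {
  "plan": "0.1 0.05 -0.2 0 0 0 0; 0 0.05 -0.1 0 0 0 0; 0 0 -0.06 0 0 0 0; 0 0 -0.04 0 0 0 0; 0 0 0 0 0 0 0"
}}

```text
time_s: 4.3
eef_pos: [0.4639, -0.1135, 0.0567]
eef_rot: [0.5, -0.499, -0.5, 0.5]
wrist_force: [-0.4, 1.0, 0.1]
opening: 0.002
```

Request:
{"op": "apply_moves", "data": {
  "plan": "-0.08 -0.02 -0.04 0 0 0 0; 0 0 -0.04 0 0 0 0; 0 0 -0.04 0 0 0 0; 0 0 0 0 0 0 0; 0 0 0 0 0 0 0"
}}

```text
time_s: 4.8
eef_pos: [0.4695, -0.1181, 0.0577]
eef_rot: [0.5, -0.5, -0.5, 0.5]
wrist_force: [-1.1, 1.1, 0.6]
opening: -0.002
```

Request:
{"op": "apply_moves", "data": {
  "plan": "0 0 -0.04 0 0 0 0; 0 0 -0.04 0 0 0 0; 0 0 -0.04 0 0 0 0; 0 0 0 0 0 0 0; 0 0 0 0 0 0 0"
}}

```text
time_s: 5.3
eef_pos: [0.4725, -0.1156, 0.0568]
eef_rot: [0.503, -0.497, -0.499, 0.501]
wrist_force: [-9.8, 8.3, 9.9]
opening: -0.003
```

```bash
python3 snap.py 2
```

```text
5.4 [ 0.4725 -0.1156  0.0568] [-10.7684   9.2692   8.9292]
```

View pics/crop2.png

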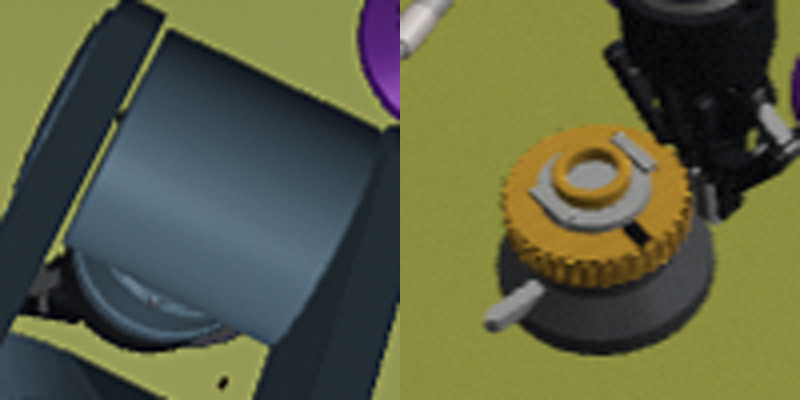

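Request:
{"op": "apply_moves", "data": {
  "plan": "-0.18 0 0.17 0 0 0 0; -0.21 0 0.08 0 0 0 0; -0.22 0 0.03 0 0 0 0; -0.25 0 0 0 0 0 0; -0.25 0 0 0 0 0 0"
}}

```text
time_s: 5.9
eef_pos: [0.4562, -0.1719, 0.0561]
eef_rot: [0.504, -0.495, -0.499, 0.502]
wrist_force: [-14.9, 1.0, 5.9]
opening: 0.0
```

```bash
python3 snap.py 3
```

```text
6.0 [ 0.4566 -0.1739  0.0562] [-18.7699  -3.4738   6.3125]
```

View pics/crop3.png

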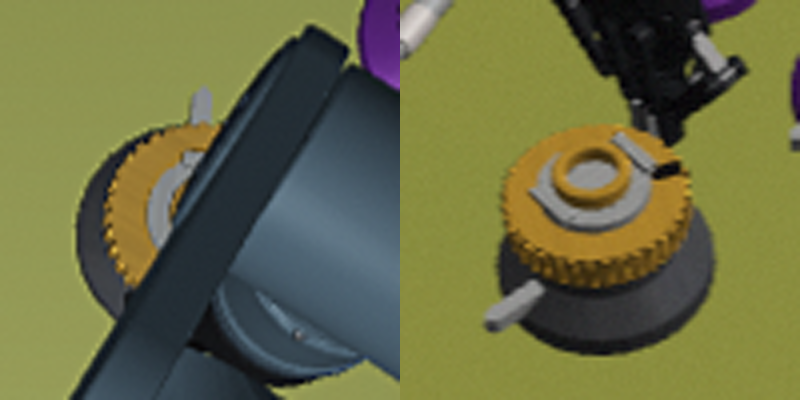

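Request:
{"op": "apply_moves", "data": {
  "plan": "-0.24 0 0.03 0 0 0 0; -0.21 0 -0.08 0 0 0 0; -0.18 0 -0.12 0 0 0 0; 0 0 0 0 0 0 0; 0 0 0.5 0 0 0 0"
}}

```text
time_s: 6.5
eef_pos: [0.448, -0.2065, 0.0587]
eef_rot: [-0.498, 0.501, 0.501, -0.5]
wrist_force: [-1.1, -0.9, -0.7]
opening: -0.005
```

```bash
python3 snap.py 4
```

```text
6.6 [ 0.4435 -0.2043  0.0572] [0.1206 0.2358 0.8162]
```

View pics/crop4.png

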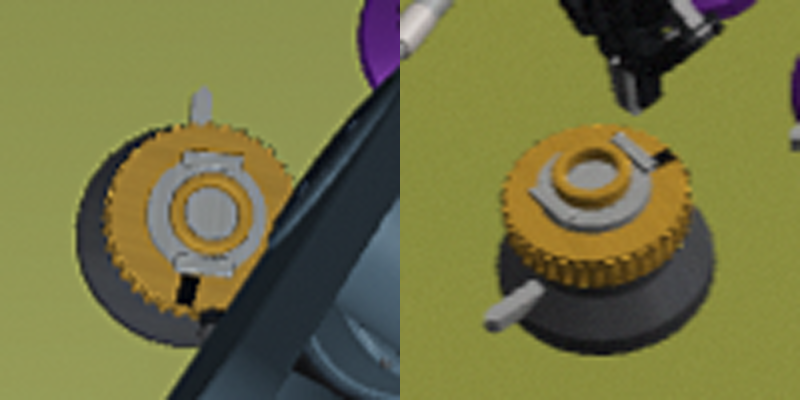

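Request:
{"op": "apply_moves", "data": {
  "plan": "0.88 0 0.06 0 0 0 0; 0.9 0 -0.1 0 0 0 0; 0 0 -0.34 0 0 0 0; 0 0 -0.16 0 0 0 0; -0.2 0 0.13 0 0 0 0"
}}

```text
time_s: 7.1
eef_pos: [0.467, -0.1251, 0.058]
eef_rot: [-0.5, 0.499, 0.501, -0.5]
wrist_force: [-1.4, 3.9, 1.5]
opening: -0.005
```

Request:
{"op": "apply_moves", "data": {
  "plan": "-0.22 0 0.08 0 0 0 0; -0.22 0 0.03 0 0 0 0; -0.26 0 0 0 0 0 0; -0.26 0 0 0 0 0 0; -0.22 0 -0.06 0 0 0 0"
}}

```text
time_s: 7.6
eef_pos: [0.4609, -0.1867, 0.057]
eef_rot: [0.501, -0.499, -0.499, 0.5]
wrist_force: [-1.1, 1.0, 0.1]
opening: 0.002
```

Request:
{"op": "apply_moves", "data": {
  "plan": "-0.2 0 -0.1 0 0 0 0; -0.18 0 -0.14 0 0 0 0; 0 0 0 0 0 0 0; 0 0 0.56 0 0 0 0; 0.86 0 0.1 0 0 0 0"
}}

```text
time_s: 8.1
eef_pos: [0.4422, -0.1665, 0.0584]
eef_rot: [-0.5, 0.503, 0.498, -0.498]
wrist_force: [-0.4, 1.9, 0.5]
opening: -0.001
```

```bash
python3 snap.py 5
```

```text
8.2 [ 0.4405 -0.1592  0.0572] [-0.7012 -0.5457 -0.1001]
```

View pics/crop5.png

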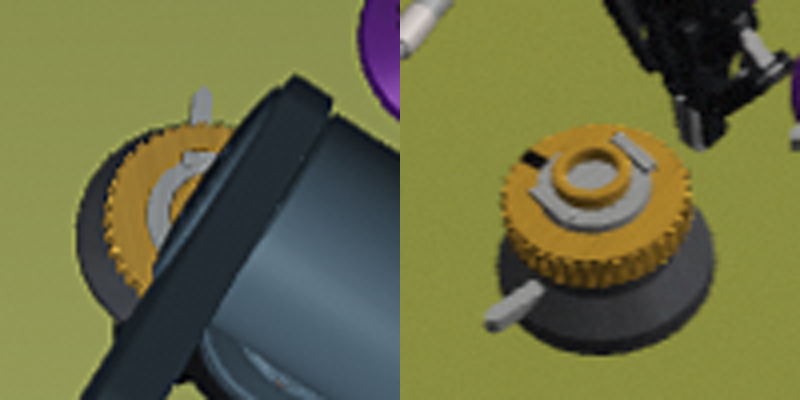

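```bash
cat > az.py <<'E'
from h import *
import sys
# crop pixel (scene half: x-400) -> azimuth, joint mod 2pi
x,y=map(float,sys.argv[1:3])
p=(215+(x-400)*.25,155+y*.25) if x>400 else (360+x*.25,195+y*.25)
q=onz("scene" if x>400 else "top",p,.067)-[.517,-.161]
print("r",np.hypot(*q),"joint mod 2pi",(np.arctan2(q[1],q[0])+.115)%(2*np.pi))
E
python3 az.py 533 158; python3 az.py 188 290; python3 az.py 661 157
```

```text
r 0.03997527039575017 joint mod 2pi 4.970318906089645
r 0.03890549830244486 joint mod 2pi 3.007269523021834
r 0.041171113750161324 joint mod 2pi 2.9610861191116737
```

Request:
{"op": "apply_moves", "data": {
  "plan": "0.9 0 -0.1 0 0 0 0; 0 0 -0.34 0 0 0 0; 0 0 -0.16 0 0 0 0; -0.2 0 0.13 0 0 0 0; -0.22 0 0.08 0 0 0 0"
}}

```text
time_s: 8.7
eef_pos: [0.4609, -0.1372, 0.0574]
eef_rot: [0.501, -0.499, -0.5, 0.5]
wrist_force: [-6.5, 5.6, 4.1]
opening: -0.002
```

Request:
{"op": "apply_moves", "data": {
  "plan": "-0.22 0 0.03 0 0 0 0; -0.26 0 0 0 0 0 0; -0.26 0 0 0 0 0 0; -0.22 0 -0.06 0 0 0 0; -0.2 0 -0.1 0 0 0 0"
}}

```text
time_s: 9.2
eef_pos: [0.4667, -0.197, 0.0571]
eef_rot: [0.501, -0.499, -0.499, 0.501]
wrist_force: [-5.5, -0.5, -1.1]
opening: 0.001
```

Request:
{"op": "apply_moves", "data": {
  "plan": "-0.18 0 -0.14 0 0 0 0; 0 0 0 0 0 0 0; 0 0 0.56 0 0 0 0; 0.86 0 0.1 0 0 0 0; 0 0 0 0 0 0 0"
}}

```text
time_s: 9.7
eef_pos: [0.4407, -0.1594, 0.0572]
eef_rot: [0.501, -0.499, -0.5, 0.5]
wrist_force: [-0.1, 0.1, -0.7]
opening: -0.002
```

```bash
python3 snap.py 6
```

```text
9.8 [ 0.443  -0.1622  0.0582] [ 0.5396 -0.605   0.617 ]
```

View pics/crop6.png

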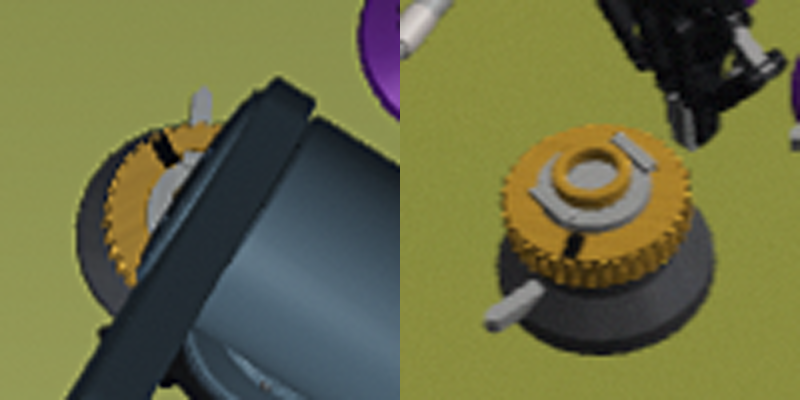

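```bash
python3 az.py 573 245; python3 az.py 163 151
```

```text
r 0.03965347139002192 joint mod 2pi 0.6482849646061486
r 0.03917348292494643 joint mod 2pi 0.626642919375191
```

Request:
{"op": "apply_moves", "data": {
  "plan": "0.9 0 -0.1 0 0 0 0; 0 0 -0.34 0 0 0 0; 0 0 -0.16 0 0 0 0; -0.2 0 0.13 0 0 0 0; -0.22 0 0.08 0 0 0 0"
}}

```text
time_s: 10.3
eef_pos: [0.4609, -0.1372, 0.0573]
eef_rot: [0.501, -0.498, -0.5, 0.501]
wrist_force: [-5.6, 5.7, 4.4]
opening: -0.004
```

Request:
{"op": "apply_moves", "data": {
  "plan": "-0.22 0 0.03 0 0 0 0; -0.26 0 0 0 0 0 0; -0.26 0 0 0 0 0 0; -0.22 0 -0.06 0 0 0 0; -0.2 0 -0.1 0 0 0 0"
}}

```text
time_s: 10.8
eef_pos: [0.4668, -0.1972, 0.0571]
eef_rot: [0.501, -0.499, -0.499, 0.501]
wrist_force: [-5.0, -0.7, -1.2]
opening: -0.005
```

Request:
{"op": "apply_moves", "data": {
  "plan": "-0.18 0 -0.14 0 0 0 0; 0 0 0 0 0 0 0; 0 0 0.56 0 0 0 0; 0.86 0 0.1 0 0 0 0; 0 0 0 0 0 0 0"
}}

```text
time_s: 11.3
eef_pos: [0.4408, -0.1597, 0.0572]
eef_rot: [0.501, -0.499, -0.5, 0.5]
wrist_force: [0.6, -0.2, -0.8]
opening: -0.002
```

```bash
python3 snap.py 7
```

```text
11.4 [ 0.4431 -0.1624  0.0582] [ 0.7022 -0.3545 -0.0331]
```

View pics/crop7.png

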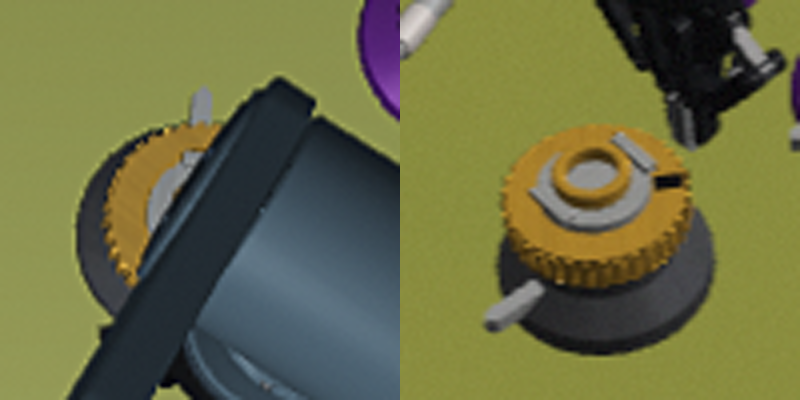

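```bash
python3 az.py 666 182
```

```text
r 0.038723457857887646 joint mod 2pi 2.505066687769154
```

Request:
{"op": "apply_moves", "data": {
  "plan": "0.9 0 -0.1 0 0 0 0; 0 0 -0.34 0 0 0 0; 0 0 -0.16 0 0 0 0; -0.2 0 0.13 0 0 0 0; -0.22 0 0.08 0 0 0 0"
}}

```text
time_s: 11.9
eef_pos: [0.4608, -0.1373, 0.0573]
eef_rot: [0.501, -0.498, -0.5, 0.501]
wrist_force: [-6.2, 5.1, 5.0]
opening: 0.001
```

Request:
{"op": "apply_moves", "data": {
  "plan": "-0.22 0 0.03 0 0 0 0; -0.26 0 0 0 0 0 0; -0.26 0 0 0 0 0 0; -0.22 0 -0.06 0 0 0 0; -0.2 0 -0.1 0 0 0 0"
}}

```text
time_s: 12.4
eef_pos: [0.4668, -0.1973, 0.0571]
eef_rot: [0.501, -0.499, -0.499, 0.501]
wrist_force: [-5.2, -0.7, -1.0]
opening: -0.001
```

Request:
{"op": "apply_moves", "data": {
  "plan": "-0.18 0 -0.14 0 0 0 0; 0 0 0 0 0 0 0; 0 0 0.56 0 0 0 0; 0.86 0 0.1 0 0 0 0; 0 0 0 0 0 0 0"
}}

```text
time_s: 12.9
eef_pos: [0.4409, -0.1597, 0.0572]
eef_rot: [0.501, -0.499, -0.5, 0.5]
wrist_force: [0.1, 0.2, -0.2]
opening: -0.003
```

```bash
python3 snap.py 8
```

```text
13.0 [ 0.4431 -0.1625  0.0583] [-0.3721 -0.1761  0.0937]
```

View pics/crop8.png

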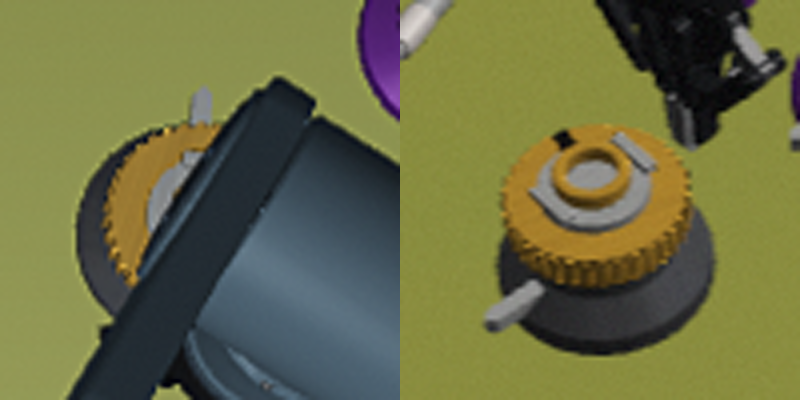

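```bash
python3 az.py 564 138
```

```text
r 0.040416974957753767 joint mod 2pi 4.440069868571937
```

Request:
{"op": "apply_moves", "data": {
  "plan": "0.9 0 -0.1 0 0 0 0; 0 0 -0.34 0 0 0 0; 0 0 -0.16 0 0 0 0; -0.2 0 0.13 0 0 0 0; -0.22 0 0.08 0 0 0 0"
}}

```text
time_s: 13.5
eef_pos: [0.4608, -0.1372, 0.0573]
eef_rot: [0.501, -0.498, -0.5, 0.501]
wrist_force: [-7.7, 4.6, 5.0]
opening: -0.001
```

Request:
{"op": "apply_moves", "data": {
  "plan": "-0.22 0 0.03 0 0 0 0; -0.26 0 0 0 0 0 0; -0.26 0 0 0 0 0 0; -0.22 0 -0.06 0 0 0 0; -0.2 0 -0.1 0 0 0 0"
}}

```text
time_s: 14.0
eef_pos: [0.4668, -0.1973, 0.0571]
eef_rot: [0.501, -0.499, -0.499, 0.501]
wrist_force: [-4.9, -0.6, -0.5]
opening: 0.001
```

Request:
{"op": "apply_moves", "data": {
  "plan": "-0.14 0 -0.11 0 0 0 0; 0 0 0 0 0 0 0; 0 0 0.56 0 0 0 0; 0.86 0 0.1 0 0 0 0; 0 -0.3 0 0 0 0 0"
}}

```text
time_s: 14.5
eef_pos: [0.438, -0.1571, 0.0708]
eef_rot: [0.502, -0.498, -0.5, 0.5]
wrist_force: [-0.6, 0.1, -0.5]
opening: -0.001
```

```bash
python3 snap.py 9
```

```text
14.6 [ 0.4425 -0.1612  0.0745] [ 0.4447 -0.8949  0.0408]
```

View pics/crop9.png

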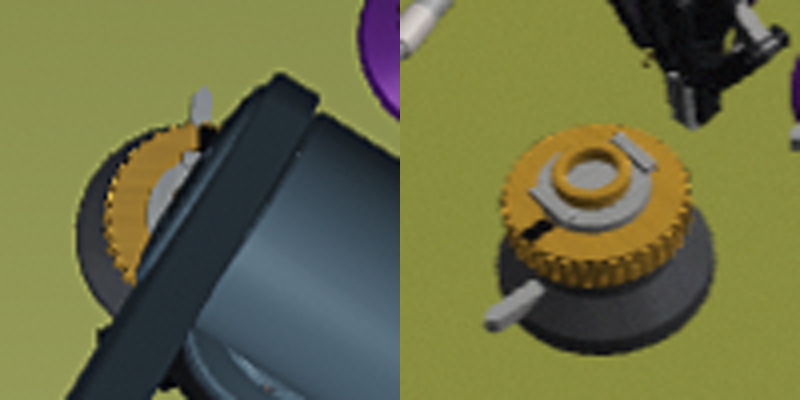

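```bash
python3 az.py 537 230
```

```text
r 0.039257036383753795 joint mod 2pi 0.0812678361427468
```

Request:
{"op": "apply_moves", "data": {
  "plan": "0 -0.9 0 0 0 0 0; 0 -0.9 0 0 0 0 0; 0.7 -0.6 0 0 0 0 0; 0.9 0 0 0 0 0 0; 0.9 0 0 0 0 0 0"
}}

```text
time_s: 15.1
eef_pos: [0.443, -0.0352, 0.1949]
eef_rot: [-0.499, 0.503, 0.5, -0.499]
wrist_force: [0.5, -0.9, -0.2]
opening: -0.001
```

Request:
{"op": "apply_moves", "data": {
  "plan": "0.9 0 0 0 0 0 0; 0.9 0 0 0 0 0 0; 0.5 0 0 0 0 0 0; 0 0 0 0 0 0 0; 0 0 0 0 0 0 0"
}}

```text
time_s: 15.6
eef_pos: [0.4418, 0.0802, 0.193]
eef_rot: [-0.499, 0.5, 0.5, -0.5]
wrist_force: [0.1, 0.3, -0.5]
opening: -0.001
```

```bash
python3 snap.py 10
```

```text
15.7 [0.4415 0.0794 0.1929] [-0.4946  0.3924 -0.4808]
```

View pics/crop10.png

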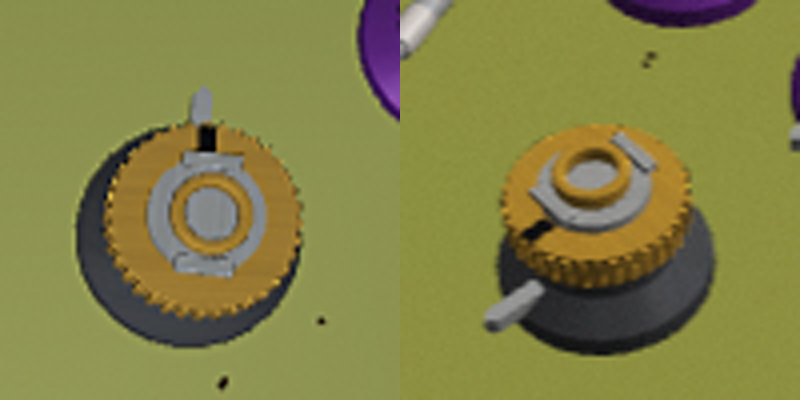

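View pics/scene10.png

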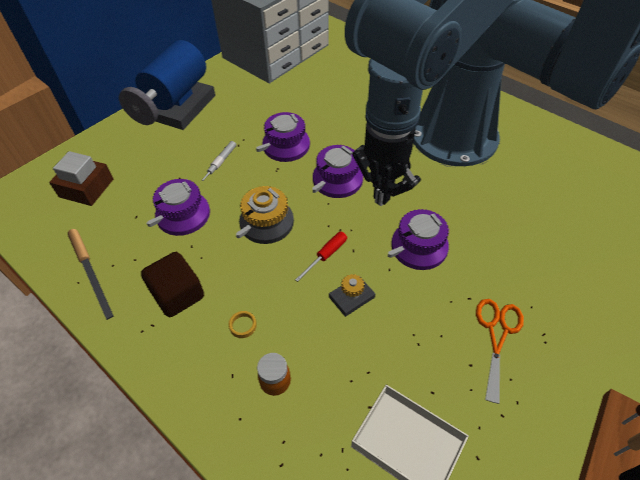

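The last pictures show the mark (top crop (207,138)) standing over the pointer (202,100). The blank is still in the jaws, and everything else looks unmoved. The arm is clear of the bench.

```bash
python3 az.py 207 138; python3 -c "
from bench import ctrl
print(ctrl.hand_in())"
```

```text
r 0.04076808311116643 joint mod 2pi 0.026950109081738047
the job is handed in; nothing more can be done
None
```

I loosened the brass vise collar to two full turns from tight, using six fingertip strokes across its rim (about 1.4 to 2.0 rad each), and handed the job in. No verdict was reported.

- **Turns counted:** I read the mark before the first stroke and after every one, taking the pointer as 0: 1.6, 3.0, 5.0, 6.9, 8.8, 10.7 and 12.6 rad.
- **Final angle:** the last readings put the mark 0.03 rad (top camera) and 0.08 rad (scene camera) past the pointer. That makes 12.59 to 12.65 rad, within the allowed 12.22 to 12.92. The two cameras differ by about 0.05 rad.
- **Everything else:** by eye in the last pictures, the blank still lies in the jaws. The small collar and the other things on the bench look unmoved. I took no measurements of these.
- **Robot:** it ended clear of everything, with no contact force, at 15.7 s. The highest wrist force I read was about 20 N.
- **What went less well:** the end of the first stroke slipped and turned the collar only about 1.4 rad. I changed the pressing path, and the later strokes held.

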